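# Slide the locked sample carriage home under the dispenser

### The arm

A 7-joint arm with a two-finger parallel gripper is mounted at the origin on the work surface. World frame = base frame: x ahead of the robot, y to its left, z up, the work surface at z = 0. Lengths are in mm, angles in rad, forces in N, time in s.
With the tool pointing down it reaches from about 400 to 875 mm from the base axis. Payload 4.4 kg.
Tool frame: the origin (TCP) lies on the centre line of the jaws, within the pads' length; the fingertips stand 19 mm ahead of it and the grasp point (between the pads) is the TCP; z points along the fingers, y is the line along which they close (so a half turn about z gives the same grasp; the last joint's range is limited). The gripper opens to 85 mm and grips with 20 to 120 N. Pads are 22 mm wide; open, the fingers measure 114 mm over their backs; the gripper's body (76 mm by 85 mm) begins 54 mm behind the grasp point. The pads swing forward as they close: fully open they stand 13 mm farther back than shut.
Start: joints at [1.134, 0.628, 0.038, 1.517, -0.027, 0.996, -0.02], TCP at [235.562, -605.828, 250.313] pointing down, gripper open.
Joint ranges: [-3.06, 3.06], [-0.37, 2.12], [-1.25, 1.32], [0.18, 2.47], [-1.1, 4.24], [0.23, 1.98], [-2.94, 2.94]. Speed limits (rad/s): [2.57, 2.57, 3.14, 3.14, 3.14, 3.14, 3.14].

### API

Orientations are given as [roll, pitch, yaw] about the fixed x, y, z axes, in that order (R = Rz(yaw) Ry(pitch) Rx(roll)).
In Python, from cell import ctrl, viewer, silhouettes gives the robot as it stands.
- The arm moves only by the shell command python3 -m creep 'ROWS'. ROWS is JSON, a list of rows, each an object with "jaw": the gripper command: -1 is shut, 1 is fully open, values between are in proportion; "xyz": the shift along the tool's x, y, z in mm, a list of three; "angular": the turn, a rotation vector about the tool's x, y, z in rad, a list of three. In form: [{"jaw": jaw, "xyz": [tx, ty, tz], "angular": [rx, ry, rz]}, ...]. A call has 1 to 12 rows; each row is the pose to reach, as a shift and turn from the pose commanded when the call began, along the tool's axes at that moment; what a row does not reach only later rows make up. A row lasts 1/8 s, in which the tool goes at most 62.5 mm and 10.7 degrees, less where a joint would pass 70% of its speed; a pose out of reach is approached as far as the arm can. A call with a gripper value outside its range is refused whole. The fingers move at their own pace and stop on an object; the grip force is fixed at half the most. Time passes only in rows, so rows that repeat a pose let the fingers close. It gives the time, the measured TCP pose, the force, the opening and the grip force at its end, in the units of the state.
- ctrl.read_state(): the state, without advancing time (a new reading comes with each control period).
- viewer.get_image(name): name is "side" or "top"; returns (picture, depth): 420x560x3 uint8, red, green, blue; 420x560 float32, mm along the optical axis (not along the pixel's ray), 0 where there is no reading.
- viewer.camera_model(name): a dict with "fx", "fy", "cx", "cy" (pixels), "T" (4x4, takes a point from camera to world coordinates). Camera axes: x right, y down, z forward; pixel columns grow to the right and rows downward; lengths in mm; the calibration is good to about 2 mm. A picture is of the moment at which its call begins. camera_model takes no time and is no camera call.
- ctrl.finish_job(): hands the job in; it is judged then, once.
Trained networks look in the newest picture that a camera, given by its name, has taken for a name from the list of things; names that differ only in an ending like _2 or _b are one class to them, and where a whole thing is asked for, a point or a joint stands for the part that bears it (a point fixed in the world has none). Each returns a list of dicts, best first, with "score" (0 to 1); they miss things now and then, are a little off and sometimes report something else, mostly with a low value. They report only what shows in the picture. A call takes as long as a camera call. They do not tell look-alikes from the thing itself.
- silhouettes(camera, target): "pixels" (420x560 bool, what is visible of it) and "xy" ([column, row] in pixels, amid what is visible of it).
The state is a dict: "clock": time; "qpos": joint angles; "qd": joint speeds; "tau": joint torques, N m; "eef_pos": TCP position; "tool_rot": TCP orientation; "force": force on the tool from outside, world axes, zero at the start; "torque": the same for the moment, N m; "width": finger opening in mm; "gripper_force": force on a finger pad.
Only numpy, scipy, OpenCV 4.12 (cv2) and the standard library are available. Lean on these libraries where they do the work, as an engineer would, in place of code of your own. Each camera call takes 0.05 s, during which the arm holds its last target. There are 200 camera calls.

### The job

Press down the lock button on the sample carriage and, keeping it pressed all the way, push the carriage along its rail until it is fully home against the end stop, so that the beaker stands under the dispensing nozzle. Then let the button come up so the carriage locks there, and finish clear of everything. The beaker rides along standing in its tray and is never lifted out, and the bottle, paper roll and dish nearby stay where they are.

Things in the scene. Friction and masses are not known exactly. Their poses are not given: they have to be found in the camera images.
- rig: Sampling rail bolted to the table: grey base plate 110 mm (its x) by 420 mm (its y) with steel guide bars. Origin at the centre of the plate's underside, on the table; z up. The carriage slides along the rig's +y to a dark end-stop block. A white column at rig y 180 mm carries an arm (top 181 mm above the table) back over the rail to y 38 mm; its nozzle tip at y 66 mm is 139 mm above the table.
- carriage (a joint): Travel of the aluminium carriage (deck 80 by 200 mm, its top 45 mm above the table; about 0.5 kg, 2 N sliding friction) along the rig's +y, in m: 0 to 0.003 at the start, 0.112 fully home on the end stop. With the button up a pawl locks it in notches 22 mm apart (3 mm play); home is a notch too.
- button (a joint): How far the lock button is pressed down, in m: 0 is up, 0.008 fully down. Spring: about 2 N at the start, 4.5 N fully down. The pawl clears the teeth beyond 0.005. Released at home it springs back up; it stays caught part-way down if the carriage is not in a notch.
- button_top (a point): Centre of the top face of the lock button, a flat black square 46 by 46 mm at the -y end of the carriage; moves with both. Up, it is 62 mm above the table (17 mm above the deck), fully down 54 mm. On its +y side stands the thumb ledge, its near face 26 mm from the button centre; the other three sides are open.
- ledge_top (a point): Centre of the top edge of the thumb ledge, a fixed upright plate on the carriage: 64 mm wide (rig x), 8 mm thick (rig y), top 87 mm above the table, 30 mm to +y of the button centre. A fingertip that presses the button can push against its -y face to move the carriage.
- tray (a point): Centre of the floor of the square tray on the carriage (inside 54 mm, lip 10 mm high) in which the beaker stands; on the deck top, 115 mm to +y of the button centre. Moves with the carriage.
- stop_face (a point): Point on the end-stop block's face that meets the carriage's front edge, 40 mm above the table on the rail's centre line. The block is 90 mm wide and 52 mm high; the carriage's front edge is 112 mm from it with carriage = 0.
- beaker_center (a point): Centre (half-way up, on the axis) of a loose glass beaker, 44 mm across and 70 mm tall, open at the top, standing in the tray, about 80 g. z axis along its axis.
- bottle_center (a point): Centre of a loose bystander: glass bottle with blue cap, 68 mm across, 140 mm tall, standing on the table on the rig's +x side.
- roll_center (a point): Centre of a loose bystander: upright white paper roll, 90 mm across, 100 mm tall, on the rig's +x side.
- dish_center (a point): Centre of a loose bystander: shallow white dish, 80 mm across, 18 mm high, on the table on the rig's -x side.
Mind the look-alikes: they are no part of the job. What is shaped like the part that bears beaker_center but purple is not meant.

How it is judged (in metres and radians):
On the way, in this order (a step that is already met when the one before it is completed fails the run):
1. the lock button is pressed (more than 5 mm) while the carriage is still at its start (value of joint button above 0.005 m and value of joint carriage below 0.008 m), for 0.05 s.
2. the carriage arrives at the end stop with the button still held down (value of joint carriage above 0.109 m and value of joint button above 0.004 m), for 0.05 s.
At the end, for the whole second after the job is handed in: The carriage is home against the end stop (within 3 mm of its full travel of 112 mm) and at rest, the lock button is up again (within 2 mm), and the beaker stands upright (within 0.15 rad) in its tray (value of joint carriage above 0.109 m and value of joint button below 0.002 m and velocity of joint carriage between -0.005 and 0.005 m/s and horizontal distance between beaker_center and tray below 0.015 m and angle between beaker_center's own z axis and vertical below 0.15 rad and z of beaker_center in the frame of tray between 0.028 and 0.042 m); the robot touches nothing.
It fails at once if the button comes up while the carriage is on its way (value of joint carriage between 0.01 and 0.104 m and value of joint button below 0.003 m).
It fails at once if the beaker is lifted off its tray, or tipped (z of beaker_center in the frame of tray above 0.047 m or angle between beaker_center's own z axis and vertical above 0.4 rad).
It fails at once if the bottle, paper roll or dish is displaced by more than 20 mm (distance of any of bottle_center, roll_center, dish_center from where it was at the start of the episode above 0.02 m).
It also fails if it takes over 48 s, if anything falls off the work surface, if the arm or the gripper's body presses on something with over 40 N, if the wrist force passes 120 N, or if a joint passes its speed limit or range.

## Working session

There is one attempt and no reset: what is moved stays moved. The work goes in short steps, Python scripts to look and compute and a shell command to move; the robot and the scene stay as the last step left them, time stands still between calls to the robot, and variables do not carry over. Pictures are saved under pics/ and viewed, at most 10 in all, crops included, and the job is handed in when it is done.

```bash
mkdir -p pics; cat > h.py <<'E'
import numpy as np, cv2
from cell import ctrl, viewer, silhouettes
def pts(cam,d,mask=None):
    m=viewer.camera_model(cam); v,u=np.nonzero((d>0)&(mask if mask is not None else True)); z=d[v,u]
    P=np.c_[(u-m['cx'])/m['fx']*z,(v-m['cy'])/m['fy']*z,z,np.ones(len(z))]@np.array(m['T']).T
    return P[:,:3],u,v
E
python3 - <<'E'
from h import *
s=ctrl.read_state(); print(s['clock'],s['eef_pos'],s['tool_rot'],s['width'])
ims=[]
for c in('top','side'):
    im,d=viewer.get_image(c); np.savez(f'{c}.npz',im=im,d=d)
    ims.append(im)
    cv2.imwrite(f'pics/{c}0.png',im[...,::-1])
    for n in('rig','button_top','ledge_top','tray','stop_face','carriage','beaker_center','bottle_center','roll_center','dish_center'):
        try: r=silhouettes(c,n)
        except Exception as e: print(n,e); continue
        for k in r[:3]:
            P,u,v=pts(c,d,k['pixels'])
            print(c,n,round(k['score'],2),np.round(k['xy']),len(P),np.round(np.median(P,0)) if len(P) else '',np.round(np.percentile(P,98,axis=0)) if len(P) else '')
E
```

```text
0.0 [ 235.34151269 -605.24057356  249.3828705 ] [-3.13963560e+00  1.06956195e-05  3.70774492e-01] 85.63749784614697
top rig 0.58 [325. 215.] 13514 [580.  64.  45.] [668. 242. 183.]
top button_top 0.77 [424. 195.] 635 [ 622. -108.   62.] [646. -86.  65.]
top button_top 0.58 [339. 112.] 1671 [756.  39.  98.] [791.  66. 142.]
top ledge_top 0.82 [389. 201.] 4404 [609. -50.  46.] [657.  59.  87.]
top tray 0.96 [390. 206.] 4652 [609. -50.  46.] [658.  58.  87.]
top stop_face 0.92 [321. 215.] 13496 [580.  65.  45.] [667. 242. 183.]
top carriage 0.81 [387. 204.] 4669 [609. -49.  46.] [658.  58.  88.]
top beaker_center 0.93 [371. 351.] 699 [349. -25.  42.] [374.  -2.  72.]
top beaker_center 0.89 [370. 301.] 607 [440. -24.  39.] [462.   2.  72.]
top beaker_center 0.83 [362. 204.] 608 [604.   1.  82.] [620.  26. 117.]
top bottle_center 0.8 [343. 110.] 1725 [757.  38.  97.] [799.  66. 142.]
top bottle_center 0.7 [389. 203.] 4490 [609. -50.  46.] [658.  58.  87.]
top bottle_center 0.64 [425. 194.] 650 [ 624. -108.   62.] [647. -86.  65.]
top roll_center 0.58 [249. 131.] 2709 [724. 200.  99.] [768
[... 525 characters left out ...]
231.] 9288 [559. 202.  46.] [656. 258. 181.]
side carriage 0.81 [285. 162.] 1077 [582. -46.  45.] [645.  58.  87.]
side carriage 0.58 [183. 173.] 2080 [757.  56.  76.] [797.  70. 139.]
side beaker_center 0.89 [355. 186.] 768 [440.  -2.  49.] [461.   6.  70.]
side beaker_center 0.71 [401. 193.] 831 [353.  -6.  49.] [371.   3.  70.]
side beaker_center 0.68 [217. 154.] 660 [737. -57.  49.] [765. -48.  70.]
side bottle_center 0.86 [184. 173.] 1915 [757.  56.  77.] [789.  70. 139.]
side roll_center 0.71 [171. 239.] 3798 [714. 228.  81.] [762. 249. 100.]
side dish_center 0.68 [354. 250.] 1193 [426. 117.  10.] [462. 159.  18.]
side dish_center 0.36 [280. 171.] 1186 [584. -42.  45.] [654.  59.  86.]
```

View pics/top0.png

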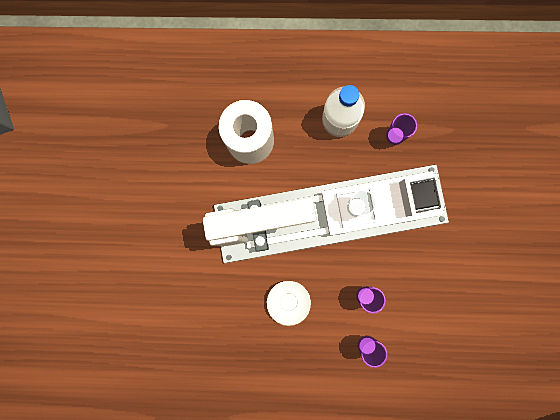

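View pics/side0.png

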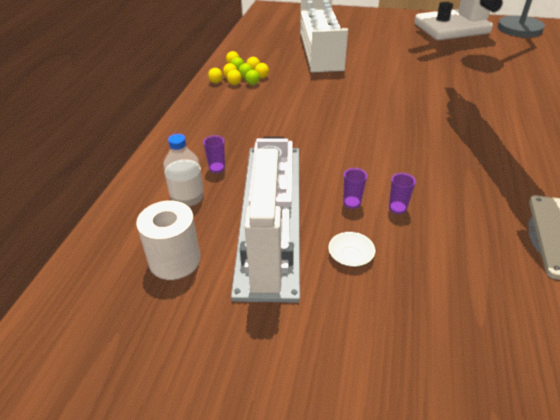

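The top view shows the rail running from the button at (425,194) to the white column near (225,222). The clear beaker stands in the tray at (362,204). The side view shows the same scene, with the nozzle arm over the rail.

What could be mistaken for the target:
- **Beaker:** purple cups at top (404,126), (371,300) and (374,352). The right one is the clear beaker at (362,204).
- **Button:** the black square at (425,194). The dark blocks at (260,240) and (253,205) belong to the end stop.

```bash
python3 - <<'E'
from h import *
o=np.load('top.npz'); im,d=o['im'],o['d']
cv2.imwrite('pics/crop.png',cv2.resize(im[150:260,300:460],None,fx=4,fy=4,interpolation=cv2.INTER_CUBIC)[...,::-1])
P,u,v=pts('top',d)
def rect(n,m):
    r=cv2.minAreaRect(P[m][:,:2].astype(np.float32)); print(n,m.sum(),np.round(r[0],1),np.round(r[1],1),round(r[2],2),np.round(np.median(P[m],0),1))
dark=(im[v,u].max(1)<75)
box=(u>400)&(u<450)&(v>165)&(v<225)
rect('button',box&dark&(P[:,2]>57)&(P[:,2]<68))
rect('ledge',(u>385)&(u<430)&(v>160)&(v<230)&(P[:,2]>82)&(P[:,2]<92))
rig=(u>195)&(u<455)&(v>155)&(v<270)
rect('plate',rig&(P[:,2]>6)&(P[:,2]<30))
rect('deck',rig&(u>310)&(P[:,2]>42)&(P[:,2]<48))
o=np.load('side.npz'); im,d=o['im'],o['d']
P,u,v=pts('side',d)
inb=(abs(P[:,0]-615)<50)&(abs(P[:,1]+70)<60)
rect('side ledge',inb&(P[:,2]>82)&(P[:,2]<92))
E
```

```text
button 94 [ 623.7 -108.7] [45.4 41.7] 13.44 [ 625.2 -108.7   61.8]
ledge 201 [617.4 -76.6] [63.3  8.7] 11.85 [616.8 -76.4  86.9]
plate 5196 [632.3  56.9] [193.9 420.6] 11.33 [569.4  83.3  12.5]
deck 3049 [609.6 -38. ] [ 80.1 200.4] 11.56 [601.6 -34.1  45.4]
side ledge 100 [615.5 -74.3] [60.7 11.9] 9.33 [617.3 -72.6  85. ]
```

View pics/crop.png

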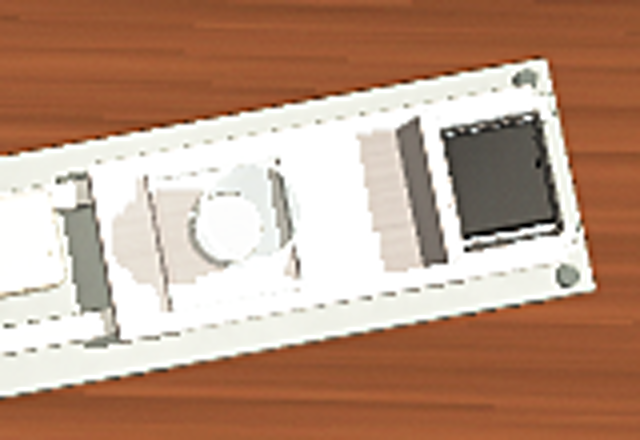

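The crop confirms the choice: a black square button at the −y end of the carriage, with the thumb ledge beside it and the clear beaker in the tray. The rig yaw is about 0.2016 rad and the button is at about (623,-106). I'll shut the gripper and go above it.

```bash
python3 -m creep '[{"jaw":-1,"xyz":[60,-36,0],"angular":[0,0,0.02]},{"jaw":-1,"xyz":[110,-67,0],"angular":[0,0,0.04]},{"jaw":-1,"xyz":[160,-98,0],"angular":[0,0,0.06]},{"jaw":-1,"xyz":[210,-128,0],"angular":[0,0,0.08]},{"jaw":-1,"xyz":[260,-159,0],"angular":[0,0,0.1]},{"jaw":-1,"xyz":[310,-189,0],"angular":[0,0,0.12]},{"jaw":-1,"xyz":[360,-220,0],"angular":[0,0,0.14]},{"jaw":-1,"xyz":[410,-250,0],"angular":[0,0,0.16]},{"jaw":-1,"xyz":[460,-281,0],"angular":[0,0,0.169]},{"jaw":-1,"xyz":[510,-311,20],"angular":[0,0,0.169]},{"jaw":-1,"xyz":[543.4,-331.4,40],"angular":[0,0,0.169]},{"jaw":-1,"xyz":[543.4,-331.4,60],"angular":[0,0,0.169]}]'
python3 - <<'E'
from h import *
s=ctrl.read_state(); print(s['clock'],s['eef_pos'],s['tool_rot'],s['width'],s['force'])
E
```

```text
clock: 2.6
eef_pos: [624.2, -94.8, 189.5]
tool_rot: [-3.139, -0.002, 0.209]
force: [0.6, -0.5, 0.1]
width: -0.0
gripper_force: 0.0
2.6 [624.2287309  -94.76199454 189.47107554] [-3.13932111e+00 -2.31927690e-03  2.08678384e-01] -0.044293911333967144 [ 0.64281661 -0.54673409  0.08974179]
```

```bash
python3 -m creep '[{"jaw":-1,"xyz":[0,0,0],"angular":[0,0,0]},{"jaw":-1,"xyz":[0,0,30],"angular":[0,0,0]},{"jaw":-1,"xyz":[0,0,60],"angular":[0,0,0]},{"jaw":-1,"xyz":[0,0,71],"angular":[0,0,0]},{"jaw":-1,"xyz":[0,0,71],"angular":[0,0,0]},{"jaw":-1,"xyz":[0,0,71],"angular":[0,0,0]}]'
python3 - <<'E'
from h import *
s=ctrl.read_state(); print(s['clock'],s['eef_pos'],s['tool_rot'],s['force'])
a=viewer.get_image('top')[0]; b,d=viewer.get_image('side')
A=cv2.resize(a[130:260,350:480],(390,390)); B=cv2.resize(b[90:220,210:340],(390,390))
cv2.imwrite('pics/hover.png',np.hstack([A,B])[...,::-1])
P,u,v=pts('side',d)
m=(abs(P[:,0]-622)<35)&(abs(P[:,1]+100)<22)&(P[:,2]>90)
Q=P[m]; c,s_=np.cos(.2016),np.sin(.2016)
x=Q[:,0]*c+Q[:,1]*s_; y=-Q[:,0]*s_+Q[:,1]*c
bx=np.array([623.2*c-105.5*s_,-623.2*s_-105.5*c])
for z in range(90,180,10):
    k=(Q[:,2]>=z)&(Q[:,2]<z+10)
    if k.any(): print(z,k.sum(),np.round(np.percentile(x[k],[2,98])-bx[0],1),np.round(np.percentile(y[k],[2,98])-bx[1],1))
E
```

```text
clock: 3.35
eef_pos: [622.9, -100.5, 120.8]
tool_rot: [3.141, -0.002, 0.201]
force: [-0.3, 0.0, -0.8]
width: 0.1
gripper_force: 0.0
3.35 [ 622.93352638 -100.49415383  120.79864895] [ 3.14069576e+00 -2.36197101e-03  2.01324140e-01] [-0.30077663  0.03153113 -0.77913279]
100 27 [-10.9   9.2] [10.8 18.9]
110 47 [-11.  11.] [ 8.6 21.2]
120 61 [-11.1  10.8] [ 2.1 21.5]
130 27 [-8.3  9.4] [11.4 23.1]
140 6 [-13.6 -13.1] [-2. 16.]
150 5 [-12.  -11.9] [19.6 24.7]
160 11 [-17.1  11. ] [-11.2  23.2]
170 26 [-16.6  16.4] [ 1.8 26.7]
```

View pics/hover.png

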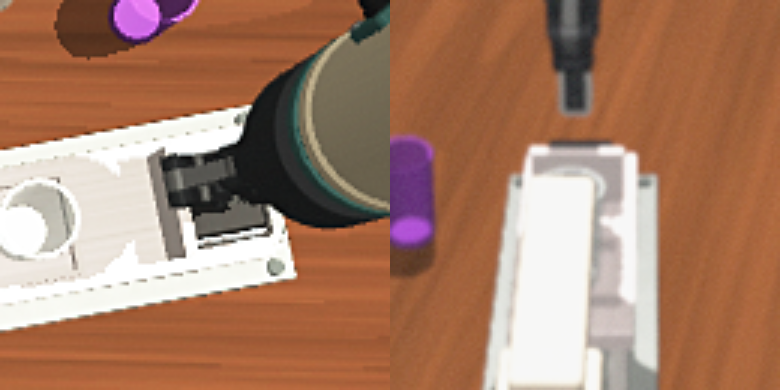

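The fist is centred over the button, about 6 mm short of the ledge face. Next I press down.

```bash
python3 -m creep '[{"jaw":-1,"xyz":[0,0,15],"angular":[0,0,0]},{"jaw":-1,"xyz":[0,0,28],"angular":[0,0,0]},{"jaw":-1,"xyz":[0,0,34],"angular":[0,0,0]},{"jaw":-1,"xyz":[0,0,38],"angular":[0,0,0]},{"jaw":-1,"xyz":[0,0,41],"angular":[0,0,0]},{"jaw":-1,"xyz":[0,0,44],"angular":[0,0,0]},{"jaw":-1,"xyz":[0,0,44],"angular":[0,0,0]},{"jaw":-1,"xyz":[0,0,44],"angular":[0,0,0]}]'
```

```text
clock: 4.45
eef_pos: [621.6, -100.0, 75.5]
tool_rot: [-3.141, 0.0, 0.202]
force: [-2.4, 1.0, 3.3]
width: 0.0
gripper_force: 1.7
```

```bash
python3 -m creep '[{"jaw":-1,"xyz":[0,0,2],"angular":[0,0,0]},{"jaw":-1,"xyz":[0,0,4],"angular":[0,0,0]},{"jaw":-1,"xyz":[0,0,5],"angular":[0,0,0]},{"jaw":-1,"xyz":[0,0,5],"angular":[0,0,0]},{"jaw":-1,"xyz":[0,0,5],"angular":[0,0,0]}]'
```

```text
clock: 5.08
eef_pos: [622.2, -100.7, 72.8]
tool_rot: [3.141, -0.001, 0.201]
force: [-7.4, -0.3, 20.5]
width: -0.4
gripper_force: 10.1
```

The button is fully down at 20 N. I'll ease off 1 mm and push along tool −y.

```bash
python3 -m creep '[{"jaw":-1,"xyz":[0,-1,-0.5],"angular":[0,0,0]},{"jaw":-1,"xyz":[0,-3,-1],"angular":[0,0,0]},{"jaw":-1,"xyz":[0,-6,-1],"angular":[0,0,0]},{"jaw":-1,"xyz":[0,-10,-1],"angular":[0,0,0]},{"jaw":-1,"xyz":[0,-14,-1],"angular":[0,0,0]},{"jaw":-1,"xyz":[0,-19,-1],"angular":[0,0,0]},{"jaw":-1,"xyz":[0,-24,-1],"angular":[0,0,0]},{"jaw":-1,"xyz":[0,-29,-1],"angular":[0,0,0]},{"jaw":-1,"xyz":[0,-34,-1],"angular":[0,0,0]},{"jaw":-1,"xyz":[0,-38,-1],"angular":[0,0,0]},{"jaw":-1,"xyz":[0,-40,-1],"angular":[0,0,0]},{"jaw":-1,"xyz":[0,-40,-1],"angular":[0,0,0]}]'
python3 - <<'E'
from h import *
a,d=viewer.get_image('top')
cv2.imwrite('pics/mid.png',cv2.resize(a[130:260,280:480],(800,520))[...,::-1])
P,u,v=pts('top',d)
m=(u>300)&(u<430)&(v>150)&(v<240)&(P[:,2]>83)&(P[:,2]<91)&(a[v,u].min(1)>90)
print(m.sum(),np.median(P[m],0))
E
```

```text
clock: 6.58
eef_pos: [614.4, -62.6, 73.0]
tool_rot: [3.139, -0.001, 0.201]
force: [-4.7, -2.6, 13.1]
width: -0.2
gripper_force: 7.0
140 [596.23269178 -36.65719684  87.02111317]
```

View pics/mid.png

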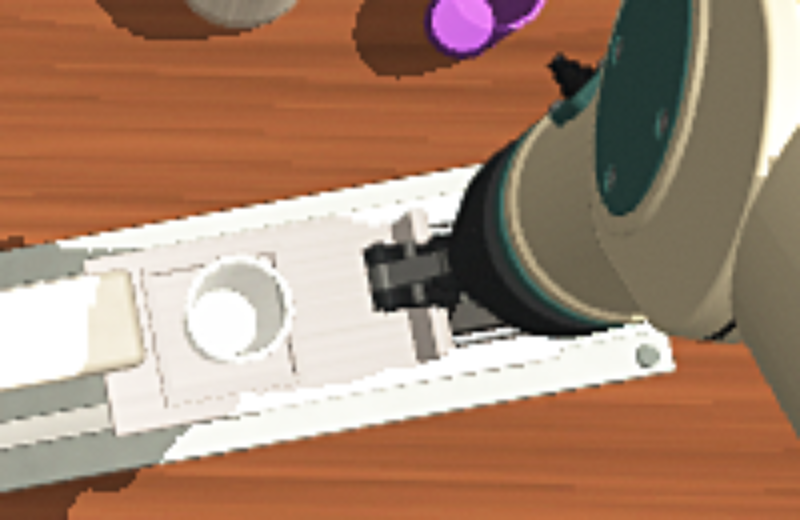

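The carriage has come along about 38 mm with the beaker upright. I'll keep pushing.

```bash
python3 -m creep '[{"jaw":-1,"xyz":[0,-2,0],"angular":[0,0,0]},{"jaw":-1,"xyz":[0,-6,0],"angular":[0,0,0]},{"jaw":-1,"xyz":[0,-11,0],"angular":[0,0,0]},{"jaw":-1,"xyz":[0,-17,0],"angular":[0,0,0]},{"jaw":-1,"xyz":[0,-23,0],"angular":[0,0,0]},{"jaw":-1,"xyz":[0,-29,0],"angular":[0,0,0]},{"jaw":-1,"xyz":[0,-35,0],"angular":[0,0,0]},{"jaw":-1,"xyz":[0,-41,0],"angular":[0,0,0]},{"jaw":-1,"xyz":[0,-46,0],"angular":[0,0,0]},{"jaw":-1,"xyz":[0,-51,0],"angular":[0,0,0]},{"jaw":-1,"xyz":[0,-55,0],"angular":[0,0,0]},{"jaw":-1,"xyz":[0,-57,0],"angular":[0,0,0]}]'
python3 -m creep '[{"jaw":-1,"xyz":[0,-2,0],"angular":[0,0,0]},{"jaw":-1,"xyz":[0,-4,0],"angular":[0,0,0]},{"jaw":-1,"xyz":[0,-6,0],"angular":[0,0,0]},{"jaw":-1,"xyz":[0,-8,0],"angular":[0,0,0]},{"jaw":-1,"xyz":[0,-10,0],"angular":[0,0,0]},{"jaw":-1,"xyz":[0,-11,0],"angular":[0,0,0]},{"jaw":-1,"xyz":[0,-12,0],"angular":[0,0,0]},{"jaw":-1,"xyz":[0,-12,0],"angular":[0,0,0]}]'
```

```text
clock: 8.12
eef_pos: [603.0, -6.7, 72.9]
tool_rot: [3.139, -0.001, 0.201]
force: [-4.9, -3.2, 15.1]
width: -0.1
gripper_force: 7.2
clock: 9.12
eef_pos: [600.6, 5.1, 72.9]
tool_rot: [3.14, -0.001, 0.201]
force: [-5.3, -3.3, 15.5]
width: -0.1
gripper_force: 7.4
```

```bash
python3 -m creep '[{"jaw":-1,"xyz":[0,-1,0],"angular":[0,0,0]},{"jaw":-1,"xyz":[0,-2,0],"angular":[0,0,0]},{"jaw":-1,"xyz":[0,-3,0],"angular":[0,0,0]},{"jaw":-1,"xyz":[0,-4,0],"angular":[0,0,0]},{"jaw":-1,"xyz":[0,-5,0],"angular":[0,0,0]},{"jaw":-1,"xyz":[0,-5,0],"angular":[0,0,0]},{"jaw":-1,"xyz":[0,-5,0],"angular":[0,0,0]}]'
```

```text
clock: 10.0
eef_pos: [599.8, 8.8, 72.9]
tool_rot: [3.138, -0.001, 0.2]
force: [-5.7, -4.0, 14.2]
width: -0.3
gripper_force: 7.2
```

```bash
python3 -m creep '[{"jaw":-1,"xyz":[0,-1,0],"angular":[0,0,0]},{"jaw":-1,"xyz":[0,-2,0],"angular":[0,0,0]},{"jaw":-1,"xyz":[0,-3,0],"angular":[0,0,0]},{"jaw":-1,"xyz":[0,-4,0],"angular":[0,0,0]},{"jaw":-1,"xyz":[0,-4,0],"angular":[0,0,0]},{"jaw":-1,"xyz":[0,-4,0],"angular":[0,0,0]}]'
python3 - <<'E'
from h import *
a,d=viewer.get_image('top')
cv2.imwrite('pics/end.png',cv2.resize(a[130:260,220:420],(800,520))[...,::-1])
P,u,v=pts('top',d)
dr=np.array([-.2002,.9798])
m=(u>280)&(u<430)&(v>150)&(v<240)&(P[:,2]>84)&(P[:,2]<90)&(a[v,u].min(1)>90)&(abs((P[:,:2]-[617,-76])@dr-112)<12)
print(m.sum(),np.median(P[m],0),np.median((P[m][:,:2]-[617,-76.2])@dr))
E
```

```text
clock: 10.75
eef_pos: [600.2, 10.5, 73.0]
tool_rot: [3.135, -0.003, 0.199]
force: [-2.3, -8.4, 12.2]
width: -0.1
gripper_force: 5.9
84 [577.79057285  29.21407519  87.07144374] 110.71785736716316
```

View pics/end.png

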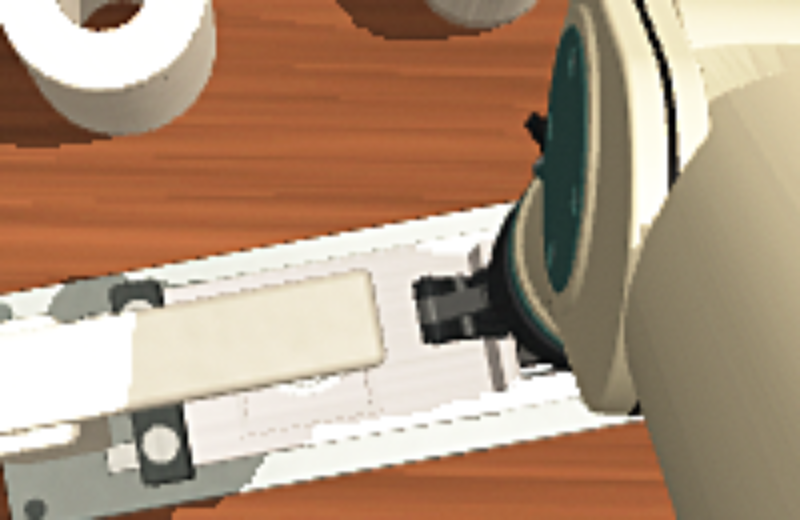

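The carriage meets the dark stop block at (160,430), and the force along the rail is rising. I'll push 4 mm more to confirm it's home.

```bash
python3 -m creep '[{"jaw":-1,"xyz":[0,-2,0],"angular":[0,0,0]},{"jaw":-1,"xyz":[0,-4,0],"angular":[0,0,0]},{"jaw":-1,"xyz":[0,-4,0],"angular":[0,0,0]},{"jaw":-1,"xyz":[0,-4,0],"angular":[0,0,0]}]'
```

```text
clock: 11.3
eef_pos: [600.5, 15.5, 73.0]
tool_rot: [3.136, -0.006, 0.199]
force: [-0.5, -6.9, 10.8]
width: -0.1
gripper_force: 6.5
```

```bash
python3 -m creep '[{"jaw":-1,"xyz":[0,-2,0],"angular":[0,0,0]},{"jaw":-1,"xyz":[0,-4,0],"angular":[0,0,0]},{"jaw":-1,"xyz":[0,-4,0],"angular":[0,0,0]},{"jaw":-1,"xyz":[0,-4,0],"angular":[0,0,0]}]'
```

```text
clock: 11.8
eef_pos: [600.4, 15.7, 73.0]
tool_rot: [3.132, -0.006, 0.197]
force: [0.8, -14.2, 8.9]
width: 0.0
gripper_force: 9.5
```

The carriage is firm against the stop at 14 N. I'll lift while still pushing so the pawl drops in, then back off and retreat the way I came.

```bash
python3 -m creep '[{"jaw":-1,"xyz":[0,0,-3],"angular":[0,0,0]},{"jaw":-1,"xyz":[0,0,-6],"angular":[0,0,0]},{"jaw":-1,"xyz":[0,0,-9],"angular":[0,0,0]},{"jaw":-1,"xyz":[0,0,-12],"angular":[0,0,0]},{"jaw":-1,"xyz":[0,0,-14],"angular":[0,0,0]},{"jaw":-1,"xyz":[0,0,-15],"angular":[0,0,0]},{"jaw":-1,"xyz":[0,5,-15],"angular":[0,0,0]},{"jaw":-1,"xyz":[0,14,-16],"angular":[0,0,0]},{"jaw":-1,"xyz":[0,16,-30],"angular":[0,0,0]},{"jaw":-1,"xyz":[0,16,-60],"angular":[0,0,0]},{"jaw":-1,"xyz":[0,40,-110],"angular":[0,0,0]},{"jaw":-1,"xyz":[0,90,-140],"angular":[0,0,0]}]'
python3 -m creep '[{"jaw":-1,"xyz":[0,60,0],"angular":[0,0,0]},{"jaw":-1,"xyz":[0,120,0],"angular":[0,0,0]},{"jaw":-1,"xyz":[0,180,0],"angular":[0,0,0]},{"jaw":-1,"xyz":[0,200,0],"angular":[0,0,0]},{"jaw":-1,"xyz":[0,200,0],"angular":[0,0,0]},{"jaw":-1,"xyz":[0,200,0],"angular":[0,0,0]}]'
python3 - <<'E'
from h import *
a,d=viewer.get_image('top'); b,_=viewer.get_image('side')
cv2.imwrite('pics/fin.png',np.hstack([cv2.resize(a[130:260,200:430],(460,260)),cv2.resize(b[110:310,200:320],(300,260))])[...,::-1])
P,u,v=pts('top',d); dr=np.array([-.2002,.9798])
t=(P[:,:2]-[617,-76.2])@dr; w=abs((P[:,:2]-[617,-76.2])@np.array([.9798,.2002]))
m=(w<35)&(P[:,2]>83)&(P[:,2]<91)&(abs(t-112)<15); print('ledge',m.sum(),np.median(t[m]))
m=(w<15)&(abs(t-82)<12)&(P[:,2]<100); print('button z',m.sum(),np.median(P[m,2]))
E
```

```text
clock: 13.3
eef_pos: [616.5, -61.7, 215.2]
tool_rot: [-3.14, -0.005, 0.208]
force: [-0.1, -0.4, 0.3]
width: 0.4
gripper_force: 0.0
clock: 14.05
eef_pos: [655.3, -257.4, 211.6]
tool_rot: [-3.139, -0.001, 0.205]
force: [0.8, 0.7, -1.1]
width: 0.1
gripper_force: 0.0
ledge 188 110.3286155218081
button z 242 62.615734873330894
```

View pics/fin.png

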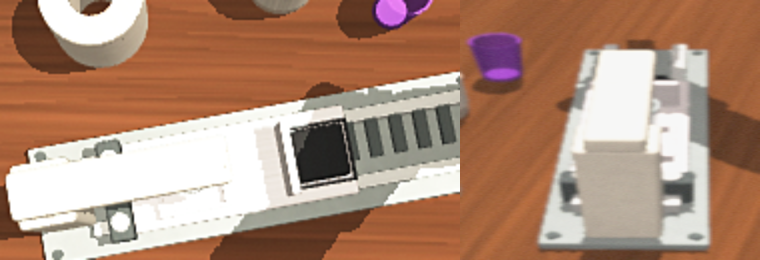

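The picture shows the carriage against the stop, the button up at 62.6 mm and the arm clear.

```bash
python3 -c "
from cell import ctrl
print(ctrl.finish_job())"
```

```text
the job is handed in; nothing more can be done
None
```

I pressed the lock button, pushed the carriage to the end stop and released the button there, then handed the job in at about 14 s. The last images showed the carriage at the stop, the button up and the arm clear; the nozzle arm hid the beaker in them. No verdict came back.

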